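# Set a router cutter to a gauge pile, coming up to the mark to take out the lift's slack

### The job

Make up the height gauge by stacking the brass set-up plate squarely on the aluminium one that lies beside the router cutter, and leave that one where it is. The cutter stands too high: wind its lift down with the crank until the cutter is a good 3 mm below the top of the pile, then wind it up again so that it comes to the mark from below and the top of its guide bearing is level with the top of the pile. Last, press down on the bearing with about 10 N to prove that the cutter rests on the screw and does not sink, all without disturbing the blue plate or the spanner.

Things in the scene. Friction and masses are not known exactly. Their poses are not given: they have to be found in the camera images.
- router_table: Router table let into the bench: grey slab, flat top 30 mm above the bench, with a dark insert plate (228 x 305 mm) flush in it. Origin on the cutter's axis at bench height, x away from the robot, y left, z up. Insert plate centred on the origin; slab from x -170 to 200, y -340 to 200 mm. A plywood fence 65 mm tall stands at x = 97 mm and beyond. Fixed; its place and yaw vary.
- cutter: Red panel-raising cutter, 80 mm across, standing up through the dark throat of the insert plate. Origin: middle of the flat top of its steel guide bearing (32 mm across), its highest point. It moves only up and down: 6 mm a turn of the crank. Starts 5 to 9 mm too high. Wound up, it rests firm on the screw; else its stiff guides hold it, and a push over 4 N sinks it onto the screw by up to 2.4 mm.
- crank_axis (a point): Where the crank's vertical spindle meets the table's top, at (-85, 125, 30) mm in the router table's frame. Clockwise from above raises the cutter, anticlockwise lowers it. Worn screw with about 0.4 turn (2.4 mm) of slack: on reversing, the crank turns that far before the cutter follows. No stop in this range; it stays where it is left. Its 20 mm wide arm turns 50 to 60 mm above the table's top.
- knob (a point): Middle of the crank's upright black knob: 29 mm thick, 60 mm tall, spins freely on its pin, 70 mm from the crank's axis. Its foot is 62 mm, this point 92 mm and its top 122 mm above the table's top. It can be pushed round from behind with the side of the fingers (about 1.5 N) or held.
- low_plate: Aluminium set-up plate, 120 (x) x 50 (y) x 14 (z) mm, loose, lying flat on the insert plate on the right of the cutter. Origin in the middle of its underside. 0.23 kg.
- top_plate: Brass set-up plate, 120 (x) x 50 (y) x 10 (z) mm, loose, lying flat on the right end of the router table at the start. Origin in the middle of its underside. 0.3 kg. On the aluminium plate it makes a pile 24 mm high, with its top 54 mm above the bench.
- spare_plate: Blue set-up plate, 120 x 50 x 6 mm, lying flat at the front edge of the router table. Not needed; leave it. Origin in the middle of its underside.
- spanner: Collet spanner, 170 mm long, lying on the router table before the fence. Leave it.
There are look-alikes about, which are no part of the job. Several things have the shape of the top_plate; the one meant has the colours described above.

How it is judged (in metres and radians):
On the way, in this order (a step that is already met when the one before it is completed fails the run):
1. the cutter has been wound down past the mark: the top of its bearing is at least 2 mm below the height of the finished pile (height (world z) of cutter below 0.052 m), for 0.2 s.
2. the cutter has come up to the mark: bearing top within 1.5 mm of the finished pile's height (height (world z) of cutter between 0.0525 and 0.0555 m), for 0.2 s.
3. the bearing is pressed with more than 5 N by the fingers and stays within 1.5 mm of the mark (all of step 2 and contact force between the fingers and cutter above 5 N), for 0.1 s.
At the end, for the whole second after the job is handed in: The top of the bearing is within 1.5 mm of 54 mm above the bench (the top of the pile); the brass plate lies flat on the aluminium plate, their centres within 8 mm and their sides within 0.1 rad of one another, at rest; the aluminium plate is within 20 mm of where it lay (all of step 2 and horizontal distance between top_plate and low_plate below 0.008 m and angle between the x axis of top_plate and the x axis of low_plate, either way round below 0.1 rad and z of top_plate in the frame of low_plate between 0.0125 and 0.0155 m and angle between low_plate's own z axis and vertical below 0.06 rad and distance of low_plate from where it was at the start of the episode below 0.02 m and linear speed of top_plate below 0.01 m/s); the robot touches nothing.
It fails at once if the blue plate or the spanner is disturbed (shifted more than 30 mm) (distance of any of spare_plate, spanner from where it was at the start of the episode above 0.03 m).
It also fails if it takes over 72 s, if anything falls off the work surface, if the arm or the gripper's body presses on something with over 40 N, if the wrist force passes 120 N, or if a joint passes its speed limit or range.

### The arm

A 6-joint arm with a two-finger parallel gripper is mounted at the origin on the work surface. World frame = base frame: x ahead of the robot, y to its left, z up, the work surface at z = 0. Lengths are in mm, angles in degrees, forces in N, time in s.
With the tool pointing down it reaches from about 275 to 775 mm from the base axis. Payload 14.6 kg.
Tool frame: the origin (TCP) lies midway between the tips of the shut fingers; the grasp point (between the pads) lies 19 mm behind it; z points along the fingers, y is the line along which they close (so a half turn about z gives the same grasp; the last joint's range is limited). The gripper opens to 85 mm and grips with 20 to 120 N. Pads are 22 mm wide; open, the fingers measure 114 mm over their backs; the gripper's body (76 mm by 85 mm) begins 54 mm behind the grasp point. The pads swing forward as they close: fully open they stand 13 mm farther back than shut.
Start: joints at [-81.778, 15.075, -2.767, 72.158, 0, 81.102], TCP at [154.54, -501.743, 198.178] pointing down, gripper open.
Joint ranges: [-151.79, 151.79], [-50.71, 97.33], [-67.44, 78.34], [-121.81, 120.89], [-77.56, 73.72], [-180, 180]. Speed limits (degrees/s): [108.29, 108.29, 147.25, 159.86, 180, 180].

### API

Orientations are given as [roll, pitch, yaw] about the fixed x, y, z axes, in that order (R = Rz(yaw) Ry(pitch) Rx(roll)).
In Python, from rig import manip gives the robot as it stands. Calls block until the motion is done:
- manip.move_to(position, orientation): joint-space move of the TCP to a pose.
- manip.move_linear(position, attitude=None, v=150, until_force=None): straight line of the TCP; attitude=None keeps the orientation; v is the mean speed in mm/s. With until_force (N) it stops when the force on the tool has changed by that much, and returns True; else False.
- manip.move_j(angles): joint-space move.
- manip.grip(opening, squeeze=None): finger opening in mm; squeeze is the grip in N (None keeps the last); returns when the fingers have stopped.
- manip.wait(seconds).
- manip.inverse_kinematics(position, orientation): joint angles nearest the present ones, or None.
- manip.read_state(): the state.
- manip.read_camera(name): name is "scene" or "top" or "wrist"; returns the picture (384x512x3 uint8, blue, green, red); there is no depth.
- manip.camera_info(name): a dict with "vertical_fov" (degrees; the focal length in pixels is half the picture's height over the tangent of half this angle, whatever the lens; pixels are square), "cx", "cy" (the principal point, pixels), "cam_to_world" (4x4, takes a point from camera to world coordinates). Camera axes: x right, y down, z forward; pixel columns grow to the right and rows downward; lengths in mm; the calibration is good to about 2 mm. A picture is of the moment at which its call begins: read the wrist's pose just before it. camera_info takes no time and is no camera call; for the wrist camera it gives the pose at the moment of the call.
A pose or a line that the arm cannot do raises manip.Unreachable and nothing moves.
- manip.job_done(): hands the job in; it is judged then, once.
The state is a dict: "time_s": time; "qpos": joint angles; "joint_velocities": joint speeds; "effort": joint torques, N m; "position": TCP position; "eef_rot": TCP orientation; "force": force on the tool from outside, world axes, zero at the start; "moment": the same for the moment, N m; "gripper_width": finger opening in mm; "grasp_force": force on a finger pad.
Only numpy, scipy, OpenCV 4.12 (cv2) and the standard library are available. Lean on these libraries where they do the work, as an engineer would, in place of code of your own. Each camera call takes 0.05 s, during which the arm holds its last target. There are 200 camera calls.

## Working session

There is one attempt and no reset: what is moved stays moved. The work goes in short steps, each a Python script; the robot and the scene stay as the last script left them, time stands still between calls to the robot, and variables do not carry over. Pictures are saved under pics/ and viewed, at most 10 in all, crops included, and the job is handed in when it is done.

```bash
ls; mkdir -p pics
python3 - <<'E'
from rig import manip
import cv2,json
for n in("top","scene"):
    im=manip.read_camera(n); cv2.imwrite(f"pics/{n}0.png",im)
    i=manip.camera_info(n); print(n,i["vertical_fov"],i["cx"],i["cy"],i["cam_to_world"])
print(manip.camera_info("wrist")); s=manip.read_state(); print(s)
E
```

```text
pics
top 54.760873366572305 255.1735752129127 194.21821926893668 [[ 9.17862427e-04 -9.97507438e-01  7.05554252e-02  4.17742595e+02]
 [-9.99982076e-01 -1.33299704e-03 -5.83694997e-03 -8.36773289e+01]
 [ 5.91645118e-03 -7.05488031e-02 -9.97490783e-01  1.08878312e+03]
 [ 0.00000000e+00  0.00000000e+00  0.00000000e+00  1.00000000e+00]]
scene 51.21379429640231 251.84005810035137 190.53669420435887 [[ 6.18823826e-01  4.33547811e-01 -6.55052187e-01  1.19282690e+03]
 [ 7.85529799e-01 -3.41624664e-01  5.15980158e-01 -6.55719997e+02]
 [-7.99144626e-05 -8.33863829e-01 -5.51970207e-01  7.13452517e+02]
 [ 0.00000000e+00  0.00000000e+00  0.00000000e+00  1.00000000e+00]]
{'vertical_fov': 65.3192812677835, 'cx': 252.7611421265151, 'cy': 189.09310364531123, 'cam_to_world': array([[ 2.94110480e-01, -9.14916252e-01, -2.76454838e-01,
         2.24656727e+02],
       [-9.55771336e-01, -2.81410824e-01, -8.54932784e-02,
        -4.80281264e+02],
       [ 4.21806063e-04,  2.89372079e-01, -9.57216601e-01,
         3.74403855e+02],
       [ 0.00000000e+00,  0.00000000e+00,  0.00000000e+00,
         1.00000000e+00]])}
{'time_s': 0.1, 'qpos': array([-8.17778393e+01,  1.50971583e+01, -2.79642168e+00,  7.21584598e+01,
        8.56192364e-05,  8.11029692e+01]), 'joint_velocities': array([ 0.0400043 , -0.00384428,  0.06643048,  0.01556781, -0.01919663,
       -0.03152953]), 'effort': array([ 7.17644449e-03, -6.38575459e+01,  3.85062611e+01,  1.00764603e-02,
        1.08205745e-04,  3.66135316e-05]), 'position': array([ 154.50806155, -501.49304349,  197.78729683]), 'eef_rot': array([-1.79948600e+02, -8.13302870e-03,  1.71191879e+01]), 'force': array([-0.49268648, -0.33586502, -0.71254855]), 'moment': array([ 0.02365276, -0.02780711, -0.05415453]), 'grasp_force': 0.0, 'gripper_width': 85.27341207500274}
```

View pics/top0.png

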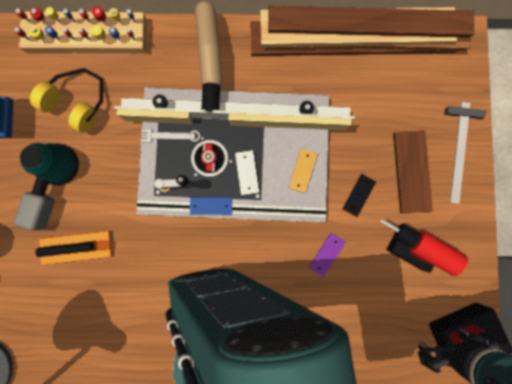

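View pics/scene0.png

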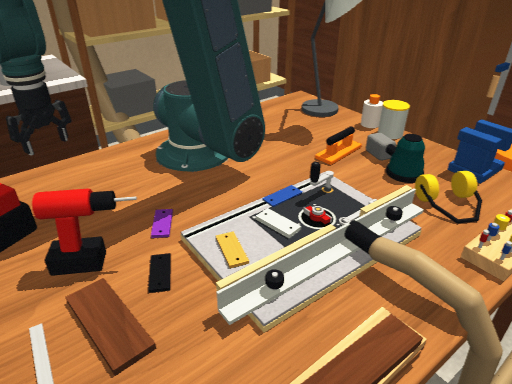

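Top view: the cutter is at (209,157), aluminium plate (247,172), brass (304,171), blue (210,206), spanner (170,135) and knob about (182,183). In the scene view the mallet lies beyond the fence, clear of the work. Next I'll take a closer wrist view.

```bash
cat > h.py <<'E'
from rig import manip
import cv2,numpy as np
def look(n,f=None):
    i=manip.camera_info(n); im=manip.read_camera(n)
    if f: cv2.imwrite(f"pics/{f}.png",im)
    return im,i
def ray(i,uv):
    f=192/np.tan(np.radians(i["vertical_fov"]/2)); T=np.array(i["cam_to_world"])
    uv=np.atleast_2d(np.asarray(uv,float))
    d=np.c_[(uv[:,0]-i["cx"])/f,(uv[:,1]-i["cy"])/f,np.ones(len(uv))]
    return T[:3,3],d@T[:3,:3].T
def at(i,uv,z):
    o,d=ray(i,uv); return o+d*((z-o[2])/d[:,2])[:,None]
E
python3 - <<'E'
from h import *
import pickle
i=manip.camera_info("top")
for n,uv,z in(("cut",(209,157),61),("alu",(247,172),44),("brass",(304,171),40),("knob",(182,183),150)): print(n,at(i,(uv),z))
manip.move_to([540,-60,300],[180,0,0])
im,i=look("wrist","w1"); pickle.dump(i,open("w1.pkl","wb"))
print(manip.read_state()["time_s"],i["cam_to_world"])
cv2.imwrite("pics/w1b.png",cv2.resize(im,(800,600),interpolation=cv2.INTER_CUBIC))
E
```

```text
cut [[594.63497512  39.56322859  61.        ]]
alu [[554.80343095 -66.54391636  44.        ]]
brass [[ 558.47380226 -228.96254704   40.        ]]
knob [[512.47578981  96.80654382 150.        ]]
2.2833 [[-1.02635520e-03 -9.57232505e-01 -2.89317953e-01  6.13316990e+02]
 [-9.99997786e-01  1.51401328e-03 -1.46174749e-03 -6.09524455e+01]
 [ 1.83726344e-03  2.89315812e-01 -9.57231939e-01  4.76435567e+02]
 [ 0.00000000e+00  0.00000000e+00  0.00000000e+00  1.00000000e+00]]
```

View pics/w1b.png

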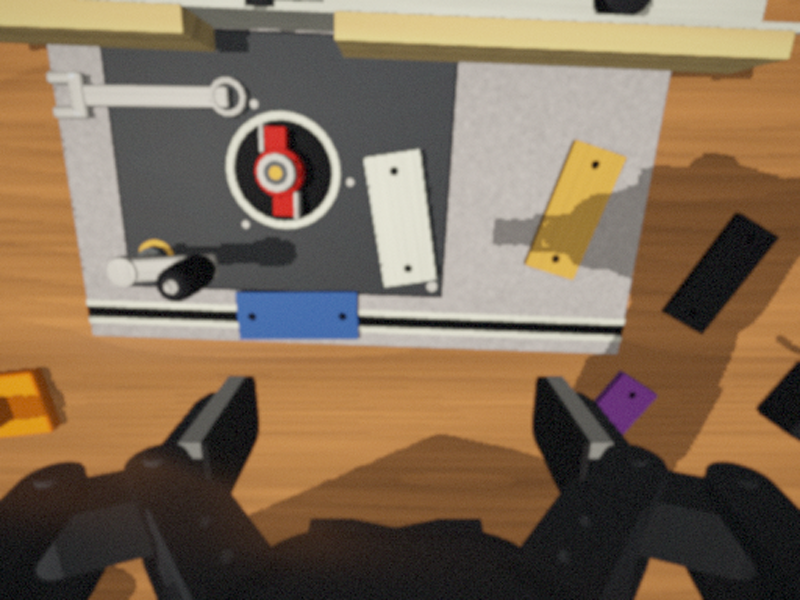

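The wrist view (800x600 scale) shows the brass plate at (575,210), aluminium at (400,218), bearing at (280,172), crank hub at about (122,270) and knob top at about (170,287). Now the measurements.

```bash
cat > m.py <<'E'
from h import *
def plate(im,i,kind,seed,z):
    hsv=cv2.cvtColor(im,cv2.COLOR_BGR2HSV)
    if kind=="brass": m=cv2.inRange(hsv,(15,110,60),(32,255,255))
    elif kind=="blue": m=cv2.inRange(hsv,(100,120,60),(125,255,255))
    else: m=cv2.inRange(hsv,(0,0,150),(180,60,255))
    m=cv2.morphologyEx(m,cv2.MORPH_OPEN,np.ones((3,3)))
    cs,_=cv2.findContours(m,cv2.RETR_EXTERNAL,cv2.CHAIN_APPROX_NONE)
    c=max(cs,key=lambda c:cv2.pointPolygonTest(c,seed,True))
    p=at(i,c[:,0,:],z)[:,:2].astype(np.float32)
    (ctr,(w,h),a)=cv2.minAreaRect(p)
    if w<h: w,h,a=h,w,a+90
    return np.array(ctr),(w,h),(a+90)%180-90
E
python3 - <<'E'
from m import *
import pickle
im=cv2.imread("pics/w1.png"); i=pickle.load(open("w1.pkl","rb"))
s=.64
for k,sd,z in(("brass",(575*s,190*s),40),("alu",(400*s,225*s),44),("blue",(300*s,315*s),36)): print(k,plate(im,i,k,sd,z))
a,b=at(i,[(90*s,312*s),(622*s,330*s)],30); print("track yaw",np.degrees(np.arctan2(a[0]-b[0],a[1]-b[1])*-1))
print("insert",at(i,np.array([(457,62),(441,296),(125,290)])*s,30).round(1))
print("ring c",at(i,np.array([283,169])*s,30),"bearing",at(i,np.array([279,172])*s,61))
it=pickle.load(open("w1.pkl","rb")); top=cv2.imread("pics/top0.png"); itp=manip.camera_info("top")
print("top brass",plate(top,itp,"brass",(304,171),40)); print("top alu",plate(top,itp,"alu",(247,172),44)); 
cv2.imwrite("pics/c1.png",np.hstack([cv2.resize(im[140:200,60:140],None,fx=5,fy=5),cv2.resize(top[140:200,140:220],None,fx=5,fy=5)]))
E
```

```text
brass (array([ 562.0881958 , -226.29893494]), (118.29104614257812, 50.7243766784668), -17.648544311523438)
alu (array([549.55108643, -67.48067474]), (131.89295959472656, 51.49611282348633), 8.429889678955078)
blue (array([461.49441528,  36.1155777 ]), (121.42184448242188, 47.62813186645508), 89.89923858642578)
track yaw -2.157326387057147
insert [[ 689.5 -115.6   30. ]
 [ 477.7 -107.6   30. ]
 [ 484.5  206.1   30. ]]
ring c [[600.20120188  41.32238324  30.        ]] bearing [[598.62856389  37.82746346  61.        ]]
top brass (array([ 560.82330322, -225.66778564]), (118.66997528076172, 49.470428466796875), -17.760231018066406)
top alu (array([554.62756348, -65.0758667 ]), (121.58282470703125, 51.58221435546875), 8.318607330322266)
```

View pics/c1.png

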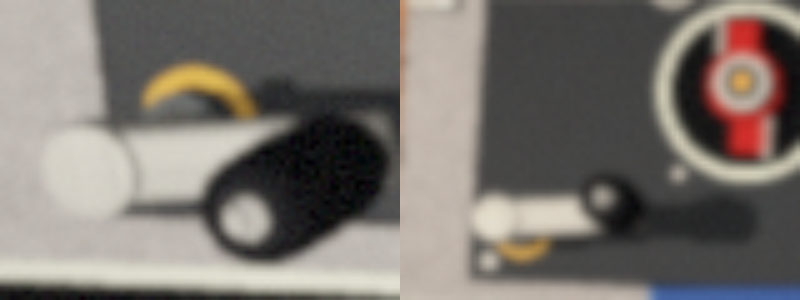

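Run:
```python
from m import *
import pickle
i=pickle.load(open("w1.pkl","rb")); t=manip.camera_info("top")
def tri(a,b):
    o1,d1=ray(i,a);o2,d2=ray(t,b);d1,d2=d1[0],d2[0]
    s=np.linalg.lstsq(np.c_[d1,-d2],o2-o1,rcond=None)[0]; return ((o1+s[0]*d1+o2+s[1]*d2)/2).round(1)
print("knob",tri((109,183.6),(180.4,179.4)),at(i,(109,183.6),152),at(t,(180.4,179.4),152))
print("hub",tri((77.6,174),(158.2,183)),at(i,(77.6,174),92),at(t,(158.2,183),92))
print("bearing",tri((279*.64,172*.64),(208,156.4)),at(t,(208,156.4),61))
```

```text
knob [521.6 100.9 150.6] [[521.96537854 100.1702184  152.        ]] [[521.44492107 100.61335049 152.        ]]
hub [518.  172.3  88.5] [[518.28957899 169.5142997   92.        ]] [[518.23136142 172.07550474  92.        ]]
bearing [598.7  43.3  43.4] [[596.32424309  42.37510948  61.        ]]
```

Run:
```python
from h import *
P=lambda:(manip.read_state()["position"].round(1),round(manip.read_state()["time_s"],1),manip.read_state()["force"].round(1))
manip.grip(64,40)
b=[561.5,-226]; r=[180,0,-17.7]
manip.move_to([*b,110],r); manip.move_linear([*b,50]); print(P())
print(manip.move_linear([*b,29],v=40,until_force=6),P())
manip.grip(40,50); s=manip.read_state(); print(s["gripper_width"],s["grasp_force"],P())
z=s["position"][2]
manip.move_linear([*b,z+60],v=120); print(P())
a=[554.8,-66]; r=[180,0,8.3]
manip.move_to([*a,z+40],r); manip.move_linear([*a,z+18],v=100)
print(manip.read_state()["gripper_width"],manip.move_linear([*a,z+11.5],v=20,until_force=5),P())
manip.grip(64); print(P())
p=manip.read_state()["position"]; manip.move_linear([p[0],p[1],p[2]+90])
manip.move_to([500,-60,300],[180,0,0])
im,i=look("wrist","w2")
import pickle; pickle.dump(i,open("w2.pkl","wb"))
look("top","top2"); print(P())
from m import plate
t=manip.camera_info("top")
print(plate(cv2.imread("pics/top2.png"),t,"brass",(247,172),54)); 
c=at(i,[0,0],54); o,_=ray(i,[0,0])
import numpy as np
q=np.linalg.inv(i["cam_to_world"])@[554.8,-66,54,1]; f=192/np.tan(np.radians(i["vertical_fov"]/2)); uv=(i["cx"]+f*q[0]/q[2],i["cy"]+f*q[1]/q[2]); print(uv,plate(im,i,"brass",uv,54))
```

```text
(array([ 562.1, -225.8,   51.2]), 4.2, array([ 0.4, -0.4, -0. ]))
False (array([ 561.5, -226. ,   29. ]), 4.8, array([ 0.3, -0.2,  0.7]))
40.07183112586002 0.0 (array([ 561.6, -226.1,   29.1]), 5.2, array([ 1.1,  0.9, -0.3]))
(array([ 561.2, -225.9,   88.6]), 5.9, array([-0.3,  0.1,  1. ]))
39.903714563712605 False (array([554.8, -66. ,  40.6]), 7.4, array([-0.3, -0.3,  0.1]))
(array([554.8, -66. ,  40.7]), 7.8, array([-0.9, -0.6, -0.5]))
(array([499.8, -59.9, 298.2]), 9.3, array([ 0.3, -0.3,  0.2]))
(array([ 558.41491699, -223.65161133]), (117.28793334960938, 48.793209075927734), -17.575347900390625)
(np.float64(256.5079556816681), np.float64(112.64781640685008)) (array([598.5612793 ,  43.15086365]), (10.752857208251953, 8.693192481994629), -89.99604182224721)
```

View pics/w2.png

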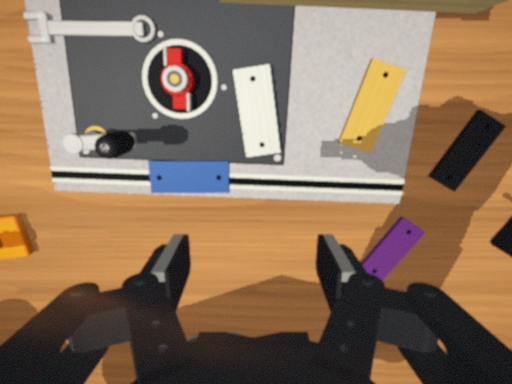

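The brass plate (375,105) hasn't moved: the fingers closed above it. I'll descend until they touch the table, then grip.

```bash
cat > pick.py <<'E'
from m import *
P=lambda:(manip.read_state()["position"].round(1),round(manip.read_state()["time_s"],1),manip.read_state()["force"].round(1))
b=[561.5,-226]; r=[180,0,-17.7]
manip.move_to([*b,80],r); manip.move_linear([*b,32],v=100)
hit=manip.move_linear([*b,12],v=25,until_force=5); print(hit,P())
z=manip.read_state()["position"][2]+3.5
manip.move_linear([*b,z],v=30)
manip.grip(40,50); s=manip.read_state(); print(s["gripper_width"],s["grasp_force"],P())
if s["gripper_width"]<46: raise SystemExit("missed")
z=s["position"][2]
manip.move_linear([*b,z+50],v=120); print(manip.read_state()["gripper_width"],P())
a=[554.8,-66]
manip.move_to([*a,z+35],[180,0,8.3]); manip.move_linear([*a,z+18],v=100)
print(manip.read_state()["gripper_width"],manip.move_linear([*a,z+11.5],v=15,until_force=5),P(),z)
manip.grip(62)
p=manip.read_state()["position"]; manip.move_linear([p[0],p[1],p[2]+90])
manip.move_to([500,-60,300],[180,0,0])
im,i=look("wrist","w3"); tp,t=look("top","top3"); print(P())
for I,c in((im,i),(tp,t)):
    q=np.linalg.inv(c["cam_to_world"])@[*a,54,1]; f=192/np.tan(np.radians(c["vertical_fov"]/2)); uv=(c["cx"]+f*q[0]/q[2],c["cy"]+f*q[1]/q[2]); print(uv,plate(I,c,"brass",uv,54))
E
python3 pick.py
```

```text
False (array([ 561.6, -226.1,   12.1]), 12.0, array([ 0.7, -0.1, -0.4]))
40.00161546596449 0.0 (array([ 561.5, -225.9,   15.6]), 12.6, array([-0.1,  0.5,  0.1]))missed
```

Run:
```python
from h import *
a,_=look("scene"); b,i=look("wrist"); s=manip.read_state(); print(s["position"],s["eef_rot"],s["gripper_width"],i["cam_to_world"][:3,3])
cv2.imwrite("pics/d1.png",np.hstack([cv2.resize(a[180:300,150:310],(400,300)),cv2.resize(b,(400,300))]))
```

```text
[ 561.47052794 -225.99076157   15.5727548 ] [ 1.79999362e+02  5.27182453e-03 -1.76992638e+01] 39.93429398473708 [ 631.39698122 -248.52180713  192.18655077]
```

View pics/d1.png

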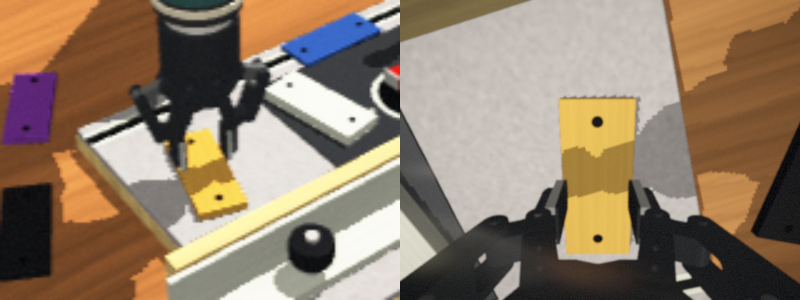

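The picture shows the fingers hovering over the brass plate. From its geometry the real tips sit some 40–50 mm behind the reported TCP. I'll check this by probing the table by force.

Run:
```python
from h import *
manip.grip(64,40)
b=[561.5,-226]
try: print(manip.move_linear([*b,-40],v=30,until_force=4))
except manip.Unreachable as e: print(e)
s=manip.read_state(); print(s["position"],s["force"],s["time_s"],s["gripper_width"])
im,_=look("scene"); w,_=look("wrist")
cv2.imwrite("pics/d2.png",np.hstack([cv2.resize(im[180:300,150:310],(400,300)),cv2.resize(w,(400,300))]))
```

```text
True
[ 561.48216228 -225.9838667    -9.16222413] [-0.96825579  0.84732248  9.57833395] 14.0667 64.03412618966149
```

View pics/d2.png

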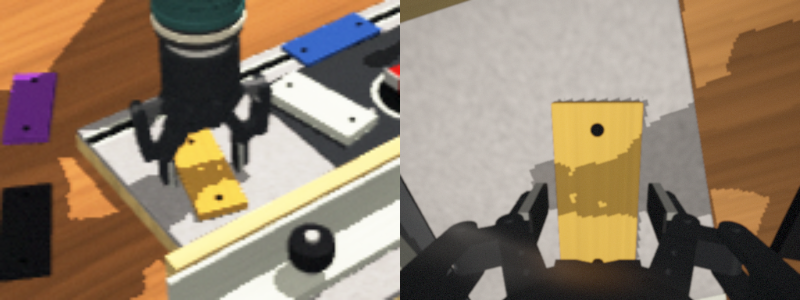

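The table contact came at reported z = -9.2. So the tips sit about 39 mm behind the stated TCP at this opening, and I'll work from contact heights. Now to grip and stack.

```bash
python3 - <<'E'
src=open("pick.py").read()
src=src.replace('manip.move_to([*b,80],r); manip.move_linear([*b,32],v=100)\n','').replace('hit=manip.move_linear([*b,12],v=25,until_force=5); print(hit,P())\n','')
open("pick2.py","w").write(src)
E
python3 pick2.py
```

```text
48.55796864815701 52.69838869571686 (array([ 561.4, -225.9,   -5.6]), 14.7, array([-1.9,  1.3,  5. ]))
48.60957317387297 (array([ 561.2, -225.8,   43.8]), 15.3, array([ 0.1,  0.5, -4.2]))
48.23311690409266 True (array([555.2, -66.3,   8.4]), 16.7, array([0.8, 0.4, 7.2])) -5.556226244574733
(array([499.9, -59.9, 298. ]), 18.6, array([ 1.1, -0.9, -0.1]))
(np.float64(256.56122958518137), np.float64(112.5405214453792)) (array([555.14697266, -67.50647736]), (121.58667755126953, 52.84391784667969), 8.649964332580566)
(np.float64(246.7492103009773), np.float64(171.53709220058792)) (array([ 688.05230713, -226.70579529]), (8.582773208618164, 5.766463279724121), -89.85961221158504)
```

View pics/w3.png

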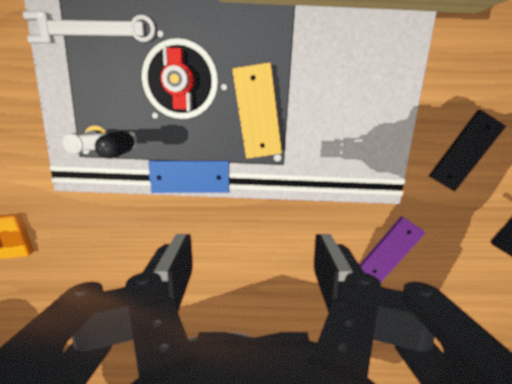

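The brass plate now sits on the aluminium one at (257,110), measured centre (555,-67.5), yaw 8.6°. Next I'll touch the pile top and then the bearing with the fingers shut.

```bash
cat >> h.py <<'E'
def touch(xy,z0,z1,F=3,v=12):
    h=manip.move_linear([*xy,z1],v=v,until_force=F); manip.wait(.1); s=manip.read_state()
    return h,s["position"].round(2),s["force"].round(1),round(s["time_s"],2)
E
python3 - <<'E'
from h import *
manip.grip(0,30); print(manip.read_state()["gripper_width"])
a=[555,-67]
manip.move_to([*a,40],[180,0,0]); r=touch(a,40,10); print(r)
zp=r[1][2]; c=[598,41.5]
manip.move_linear([*a,zp+22],v=150); manip.move_linear([*c,zp+13],v=150)
r=touch(c,0,zp-2); print(r, r[1][2]-zp); manip.move_linear([*c,zp+25])
E
```

```text
-0.17100821082706957
(True, array([555.01, -67.02,  20.95]), array([-2.1,  0.4,  7.9]), 21.93)
(True, array([597.98,  41.48,  26.06]), array([-0.6, -0.8,  5.1]), 23.99) 5.109999999999999
```

Pile top is at reported 20.95 and the bearing about 5.1 mm above it. Now I'll grip the knob and try a quarter turn anticlockwise.

```bash
cat >> h.py <<'E'
C=np.array([518.,170.]); R=70; ZK=62
def k(a): return [C[0]+R*np.cos(a),C[1]+R*np.sin(a),ZK]
def turn(a0,deg,step=15,v=130,log=True):
    n=int(np.ceil(abs(deg)/step)); F=[]
    for j in range(1,n+1):
        a=np.radians(a0+deg*j/n); manip.move_linear(k(a),v=v)
        f=manip.read_state()["force"]; e=np.array([np.cos(a),np.sin(a)])
        F.append((round(float(f[:2]@e),1),round(float(f[1]*e[0]-f[0]*e[1]),1)))
    s=manip.read_state()
    if log: print("rad/tan",F[::2],round(s["time_s"],1),s["gripper_width"].round(1))
    return a0+deg
E
python3 - <<'E'
from h import *
p=np.array([521.7,100.2]); a=np.degrees(np.arctan2(p[1]-C[1],p[0]-C[0])); q=k(np.radians(a)); print(a,q)
manip.grip(52,30)
manip.move_to([q[0],q[1],135],[180,0,0]); print(manip.move_linear(q,v=120,until_force=8))
manip.grip(20,30); s=manip.read_state(); print(s["gripper_width"],s["grasp_force"],s["force"].round(1),s["time_s"])
if 26<s["gripper_width"]<32: a=turn(a,90)
open("ang","w").write(str(a)); print(a)
E
```

```text
-86.96567111044425 [np.float64(521.7053994493166), np.float64(100.09814011829869), 62]
False
20.22835417227824 0.0 [-0.1  0.2 -0.8] 31.05
-86.96567111044425
```

Run:
```python
from h import *
im,_=look("scene"); w,i=look("wrist"); t,_=look("top")
s=manip.read_state(); print(s["position"],s["time_s"],s["gripper_width"])
cv2.imwrite("pics/d3.png",np.hstack([cv2.resize(im[130:250,250:410],(400,300)),cv2.resize(w,(400,300))]))
cv2.imwrite("pics/top4.png",t); cv2.imwrite("pics/w4.png",w)
```

```text
[521.61087024 100.04112251  62.00550551] 31.2 19.854483164673766
```

View pics/d3.png

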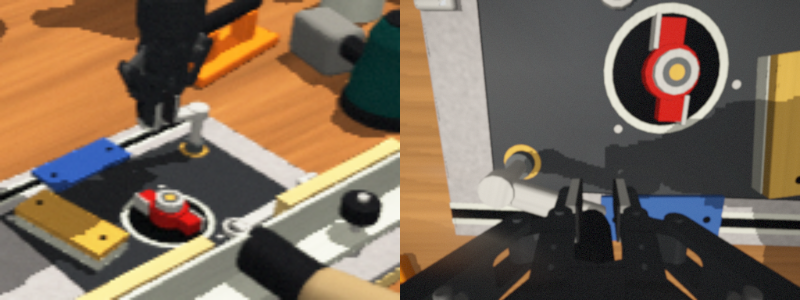

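The wrist half shows the knob standing just behind (−x of) the pads: my approach swing brushed it round by about 17°. The pad geometry puts the knob at about (500.5,102). I'll open, shift there and grip.

Run:
```python
from h import *
a=-104.3; q=k(np.radians(a))
manip.grip(50,30); print(manip.read_state()["time_s"])
manip.move_linear(q,v=80)
manip.grip(20,30); s=manip.read_state(); print(s["gripper_width"],s["grasp_force"],s["force"].round(1),s["time_s"])
if 25<s["gripper_width"]<33: a=turn(a,60)
open("ang","w").write(str(a)); print(a)
```

```text
31.6
27.608161241581545 29.976498070755042 [ 2.4 10.4  3.9] 32.3417Traceback (most recent call last):
  File "<stdin>", line 6, in <module>
  File "h.py", line 26, in turn
    if log: print("rad/tan",F[::2],round(s["time_s"],1),s["gripper_width"].round(1))
                                                        ^^^^^^^^^^^^^^^^^^^^^^^^
AttributeError: 'float' object has no attribute 'round'
```

```bash
sed -i 's/s\["gripper_width"\].round(1)/round(float(s["gripper_width"]),1)/' h.py
python3 - <<'E'
from h import *
a=turn(-44.3,120,step=20)
open("ang","w").write(str(a)); print(a)
E
```

```text
rad/tan [(10.9, 1.6), (14.9, 1.2), (12.8, 1.1)] 35.5 27.8
75.7
```

```bash
sed -i 's/C=np.array(\[518.,170.\])/C=np.array([519.,171.2])/' h.py
python3 - <<'E'
from h import *
a=turn(75.7,504,step=24,v=190)
open("ang","w").write(str(a)); print(a)
E
```

```text
rad/tan [(-5.4, 0.5), (-8.5, 0.5), (-5.9, 0.7), (-0.9, 2.4), (4.4, 0.5), (8.6, 2.4), (5.7, 1.2), (-1.3, 1.0), (-10.0, 1.0), (-6.8, 1.3), (-4.5, 1.0)] 41.8 27.3
579.7
```

```bash
sed -i 's/C=np.array(\[519.,171.2\])/C=np.array([518.4,170.5])/' h.py
python3 - <<'E'
from h import *
a=turn(579.7,-344.7,step=24,v=190)
open("ang","w").write(str(a)); print(a)
manip.grip(46); q=k(np.radians(a)); manip.move_linear([q[0],q[1],136],v=200); manip.grip(0,30)
c=[598,41.5]; zp=20.95
manip.move_linear([*c,60],v=250); manip.move_linear([*c,zp+5],v=120)
r=touch(c,0,zp-8,F=7,v=12); print(r,r[1][2]-zp)
E
```

```text
rad/tan [(-9.1, -1.7), (-8.3, -0.8), (-2.7, -1.7), (5.9, -0.6), (9.4, -1.2), (7.3, -0.7), (0.1, -2.1), (-8.0, -1.4)] 46.3 27.7
235.00000000000006Traceback (most recent call last):
  File "<stdin>", line 6, in <module>
rig.Unreachable: the arm cannot follow that straight line within its joint ranges
```

Run:
```python
from h import *
s=manip.read_state(); print(s["position"],s["time_s"],s["gripper_width"])
c=[598,41.5]; zp=20.95
manip.move_to([*c,115],[180,0,0]); manip.move_linear([*c,zp+5],v=150)
r=touch(c,0,zp-8,F=7,v=12); print(r,r[1][2]-zp)
```

```text
[478.13491995 113.13830913 135.80525689] 47.6333 -0.019062813108426863
(True, array([598.13,  41.49,  20.69]), array([-1.6,  0.3,  8.8]), 54.12) -0.259999999999998
```

The bearing stands 0.26 mm below the pile top at 8.8 N, within tolerance. I'll press a little harder and hold to prove it's firm, then lift clear.

Run:
```python
from h import *
s=manip.read_state(); p=s["position"]; print(s["force"].round(1))
manip.move_linear([p[0],p[1],p[2]-2],v=10,until_force=2); manip.wait(.4)
s=manip.read_state(); print(s["position"].round(2),s["force"].round(1),s["time_s"])
manip.move_linear([p[0],p[1],p[2]+70],v=120)
w,i=look("wrist","w5"); t,ti=look("top","t5")
from m import plate
f=192/np.tan(np.radians(i["vertical_fov"]/2)); q=np.linalg.inv(i["cam_to_world"])@[555,-67,54,1]; uv=(i["cx"]+f*q[0]/q[2],i["cy"]+f*q[1]/q[2])
print(plate(w,i,"brass",uv,54)); cv2.imwrite("pics/e.png",np.hstack([cv2.resize(w,(400,300)),cv2.resize(t[80:230,130:330],(400,300))]))
print(manip.read_state()["time_s"])
```

```text
[-1.6  0.3  8.8]
[598.13  41.48  20.64] [-4.3  0.2 11.5] 54.725
(array([555.7746582 , -66.32836914]), (123.86636352539062, 52.138607025146484), 8.53695297241211)
55.5667
```

View pics/e.png

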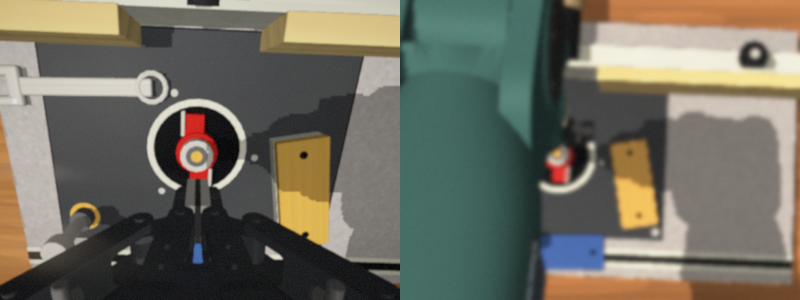

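The picture shows the brass plate square on the aluminium at (300,190), the spanner in place at (80,85), the blue plate undisturbed and the fingers clear. The bearing held firm at 11.5 N. Handing in.

```bash
python3 -c "
from rig import manip
print(manip.job_done())"
```

```text
the job is handed in; nothing more can be done
None
```

I handed the job in at about 56 s; no verdict came back. The brass plate sits squarely on the aluminium one, and the cutter, wound down and then back up, stands about 0.3 mm below the pile top by touch and held firm under 11.5 N, with the blue plate and spanner undisturbed. I did not measure how far below the mark it went (about 3.6 mm by turns of the crank).

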